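Run the paint jar mixer

ROBOT

A 7-joint arm with a two-finger parallel gripper is mounted at the origin on the work surface. World frame = base frame: x ahead of the robot, y to its left, z up, the work surface at z = 0. Lengths are in m, angles in rad, forces in N, time in s.
With the tool pointing down it reaches from about 0.375 to 0.925 m from the base axis. Payload 3.1 kg.
Tool frame: the origin (TCP) lies at the very end of the fingers, on their centre line; the grasp point (between the pads) lies 19 mm behind it (env.hold_point_z is the distance from the TCP to the grasp point, in m); z points along the fingers, y is the direction in which the jaws open and shut (so a half turn about z gives the same grasp; the last joint's range is limited). The gripper opens to 85 mm and grips with 20 to 120 N. Pads are 22 mm wide; open, the fingers measure 114 mm over their backs; the gripper's body (76 mm by 85 mm) begins 54 mm behind the grasp point. The pads swing forward as they close: fully open they stand 13 mm farther back than shut.
Start: joints at [-1.386, 0.383, 0.044, 1.598, -0.018, 1.161, -0.05], TCP at [0.181, 0.624, 0.231] pointing down, gripper open.
Joint ranges: [-2.61, 2.61], [-0.41, 2.15], [-1.48, 1.57], [0, 2.5], [-1.57, 4.71], [0.05, 1.97], [-2.85, 2.85]. Speed limits (rad/s): [2.79, 2.79, 3.14, 3.14, 3.14, 3.14, 3.14].

INTERFACE

Orientations are given as a rotation vector (axis times angle).
In Python, from workcell import readout, get_image, ticket, env gives the robot as it stands.
- The arm moves only by the tool drive_tool, never from a script. Its argument "increments" is a list of rows, each an object of numbers: "tx", "ty", "tz": the shift along the tool's x, y, z scaled (see below); "rx", "ry", "rz": the turn, a rotation vector about the tool's x, y, z scaled (see below); "jaw": the closure, from 0 (fully open) to 1 (shut). A call has 1 to 20 rows; each row is the pose to reach, as a shift and turn from the pose measured when the call began, along the tool's axes at that moment; what a row does not reach only later rows make up. The controller multiplies each number of a shift by 0.15 m and each number of a turn by 45 degrees. A row lasts 1/10 s, in which the tool goes at most 50 mm and 8.59 degrees, less where a joint would pass 70% of its speed; a pose out of reach is approached as far as the arm can. A call with a number of a shift or a turn outside -1 to 1 is refused whole. A call with a gripper value outside its range is refused whole. The fingers move at their own pace and stop on an object; "squeeze" is the grip in N (left out, the last holds). Time passes only in rows, so rows that repeat a pose let the fingers close. It gives the time, the measured TCP pose, the force and the opening at its end, in the units of the state.
- readout.state(): the state, without advancing time (a new reading comes with each control period).
- get_image(name): name is "scene" or "top"; returns a dict with "image" (480x640x3 uint8, blue, green, red), "range_z" (480x640 float32, m along the optical axis (not along the pixel's ray), 0 where there is no reading), "fx", "fy", "cx", "cy" (pixels), "R" (3x3) and "t" (3): a world point X has camera coordinates R X + t. Camera axes: x right, y down, z forward; pixel columns grow to the right and rows downward; lengths in m; the calibration is good to about 2 mm. A picture is of the moment at which its call begins.
- ticket.sign_off(): hands the job in, once; it reports no verdict.
The state is a dict: "time": time; "joints": joint angles; "joint_velocities": joint speeds; "effort": joint torques, N m; "tcp_pos": TCP position; "orientation": TCP orientation; "contact_force": force on the tool from outside, world axes, zero at the start; "wrist_torque": the same for the moment, N m; "finger_gap": finger opening in m.
Only numpy, scipy, OpenCV 4.12 (cv2) and the standard library are available. Lean on these libraries where they do the work, as an engineer would, in place of code of your own. Each camera call takes 0.05 s, during which the arm holds its last target.

TASK

Mix the jar of yellow paint that stands in the jar mixer: switch on the power by pressing the raised, white-marked end of the rocker fully down, then push the yellow key fully in, then press the green button down and keep holding it down with the fingers: the program finishes while the green button is still held. Do not push the blue or white key, do not press a control before its turn, and leave the jar in its socket and the other things on the table where they are.

Things in the scene. Friction and masses are not known exactly. Their poses are not given: they have to be found in the camera images.
- switch_box: mains switch box fixed to the table, light grey, 130 (x) x 90 (y) x 46 mm high; origin at the centre of its underside; z up. A black rocker paddle lies in the middle of its top, in a dark frame 8 mm high.
- rocker (a joint): angle of the rocker paddle (black, 70 mm along the box's x, 36 mm along its y, 10 mm thick), which tilts about a pivot along the box's y, 56 mm above the table over the box's origin. 0: off, the white-marked end (box's -x side) is up; 0.44 rad: on, that end fully down. It needs about 3 N at the marked end and stays where it is left. It may start slightly off 0 (up to 0.06).
- rocker_end (a point): point on the top face of the rocker in the white mark, 26 mm from the pivot towards the box's -x side; about 67 mm above the table when off and 55 mm when fully on. Press here, straight down.
- mixer: jar mixer fixed to the table. Its control housing is grey with a flat dark top panel, 170 (x) x 210 (y) mm, panel 70 mm above the table; origin at the table under the centre of this housing; z up. On its +y side a low platform (170 x 112 mm, 30 mm high) carries the jar's socket.
- key_yellow_top (a point): centre of the top face of the yellow programme key, a square push key 34 x 34 mm on the mixer's panel; its top stands 12 mm above the panel (82 mm above the table) when up and goes down 6 mm with the key. The yellow, blue and white keys stand in one row along the mixer's y, 60 mm apart, 38 mm on the -x side of the mixer's origin, in an order that changes.
- key_blue_top (a point): centre of the top face of the blue programme key, a square push key 34 x 34 mm on the mixer's panel; its top stands 12 mm above the panel (82 mm above the table) when up and goes down 6 mm with the key. The yellow, blue and white keys stand in one row along the mixer's y, 60 mm apart, 38 mm on the -x side of the mixer's origin, in an order that changes.
- key_white_top (a point): centre of the top face of the white programme key, a square push key 34 x 34 mm on the mixer's panel; its top stands 12 mm above the panel (82 mm above the table) when up and goes down 6 mm with the key. The yellow, blue and white keys stand in one row along the mixer's y, 60 mm apart, 38 mm on the -x side of the mixer's origin, in an order that changes.
- key_yellow (a joint): how far the yellow programme key is pushed in: 0 up, 0.006 m fully in. It slides straight down, resists with about 2.2 N all the way and stays in where it is left (it does not spring back).
- key_blue (a joint): how far the blue programme key is pushed in: 0 up, 0.006 m fully in. It slides straight down, resists with about 2.2 N all the way and stays in where it is left (it does not spring back).
- key_white (a joint): how far the white programme key is pushed in: 0 up, 0.006 m fully in. It slides straight down, resists with about 2.2 N all the way and stays in where it is left (it does not spring back).
- run_top (a point): centre of the top face of the round green run button, 36 mm across, on the mixer's panel 42 mm to the +x side of the mixer's origin; its top is 86 mm above the table when up, 10 mm above its steel collar (50 mm across, 6 mm high).
- run (a joint): how far the green button is pressed: 0 up, 0.006 m fully down. It springs back when let go; pressing starts at 1.4 N and takes 4.5 N fully down.
- jar: closed jar of yellow paint with a white cap, 60 mm across, 75 mm tall, 0.22 kg, loose in a shallow rubber socket on the mixer's platform (160 mm to the mixer's +y side), its top 105 mm above the table; origin at the centre of its underside. To be left alone.
- brush_pot: white pot with brushes, 76 mm across, up to 230 mm tall; origin at the centre of its underside. To be left alone.
- glue: white glue bottle, 52 mm across, 120 mm tall; origin at the centre of its underside. To be left alone.
- tape: roll of tape lying flat, 84 mm across, 24 mm high; origin at the centre of its underside. To be left alone.
- tub: blue paint tub, 84 mm across, 85 mm tall; origin at the centre of its underside. To be left alone.
- sand_block: cork sanding block, 45 x 75 x 26 mm high, lying before the mixer; origin at the centre of its underside. To be left alone.
- paint_pans: flat white tray of paint pans, 110 x 160 x 16 mm high; origin at the centre of its underside. To be left alone.
- socket (a point): centre of the jar's socket on the mixer's platform, 30 mm above the table, where the underside of the jar stands; its rubber rim is 76 mm across and 14 mm high.
Things that resemble listed ones, but are neither listed nor needed, are in the scene too. Leave any orange or red look-alike of the switch_box alone.

How it is judged:
On the way, in this order (a step that is already met when the one before it is completed fails the run):
1. the rocker's marked end is pressed down (power on) (value of joint rocker above 0.32 rad), for 0.1 s.
2. the yellow key is pushed in (value of joint rocker above 0.32 rad and value of joint key_yellow above 0.0042 m), for 0.1 s.
3. the green button is pressed down by the fingers (all of step 2 and value of joint run above 0.004 m and contact force between the fingers and run above 0.5 N), for 0.3 s.
At the end, for the whole second after the job is handed in: The rocker is on (beyond 0.32 of 0.44 rad), the yellow key is in (beyond 4.2 of 6 mm) and the fingers are still holding the green button down (beyond 4 of 6 mm) through the last second; the blue and white keys are up (less than 3 mm in) and the jar stands in its socket (within 15 mm) (all of step 3 and value of joint each of key_blue, key_white below 0.003 m and distance between jar and socket below 0.015 m); the arm keeps its last pose, push and grip.
It fails at once if the blue or white key is pushed (3 mm) (value of joint any of key_blue, key_white above 0.003 m).
It fails at once if the yellow key is pushed (3 mm) while the power is off (value of joint key_yellow above 0.003 m and not (value of joint rocker above 0.32 rad)).
It fails at once if the green button is pressed (3 mm) before the power is on and the yellow key is in (value of joint run above 0.003 m and not (value of joint rocker above 0.32 rad and value of joint key_yellow above 0.0042 m)).
It fails at once if the jar is lifted or shifted (15 mm) (distance of jar from where it was at the start of the episode above 0.015 m).
It fails at once if another thing on the table is lifted or shifted by 30 mm (distance of any of brush_pot, glue, tape, tub, sand_block, paint_pans from where it was at the start of the episode above 0.03 m).
It also fails if it takes over 51 s, if anything falls off the work surface, if the arm or the gripper's body presses on something with over 40 N, if the wrist force passes 120 N, or if a joint passes its speed limit or range.

## Working session

There is one attempt and no reset: what is moved stays moved. The work goes in short steps, Python scripts to look and compute and a tool call to move; the robot and the scene stay as the last step left them, time stands still between calls to the robot, and variables do not carry over. Pictures are saved under pics/ and viewed, and the job is handed in when it is done.

Besides the shell and the picture viewer there is one more tool, called after "Emit:" in YAML: its name, and indented under it one key for each argument. drive_tool: Moves the arm, as the interface text tells. Shifts and turns lie within -1 to 1; 1 stands for 0.15 m of shift or 45 degrees of turn. Its arguments: {"type":"object","properties":{"increments":{"type":"array","items":{"type":"object","properties":{"tx":{"type":"number"},"ty":{"type":"number"},"tz":{"type":"number"},"rx":{"type":"number"},"ry":{"type":"number"},"rz":{"type":"number"},"jaw":{"type":"number"}}}},"squeeze":{"type":"number"}},"required":["increments"]}

```bash
mkdir -p pics; cat > h.py <<'E'
import numpy as np, cv2
from workcell import readout, get_image, ticket, env
def world(im,u,v,z):
    R=np.array(im['R']);t=np.array(im['t'])
    d=R.T@np.array([(u-im['cx'])/im['fx'],(v-im['cy'])/im['fy'],1.]); c=-R.T@t
    return c+d*(z-c[2])/d[2]
def pt(im,u,v):
    R=np.array(im['R']);t=np.array(im['t']); z=im['range_z'][int(v),int(u)]
    return R.T@(z*np.array([(u-im['cx'])/im['fx'],(v-im['cy'])/im['fy'],1.])-t)
def cloud(im):
    R=np.array(im['R']);t=np.array(im['t']); v,u=np.mgrid[:480,:640]; z=im['range_z']
    P=np.stack([(u-im['cx'])/im['fx']*z,(v-im['cy'])/im['fy']*z,z],-1)-t
    return P@R
E
python3 - <<'E'
from h import *
import pickle
print(readout.state())
for n in ['scene','top']:
    im=get_image(n); cv2.imwrite(f'pics/{n}0.png',im['image']); pickle.dump(im,open(n+'0.pkl','wb'))
    print(n,-np.array(im['R']).T@np.array(im['t']))
E
```

```text
{'time': 0.0, 'joints': array([-1.38578573,  0.38384461,  0.04384635,  1.59960655, -0.01791116,
        1.1612008 , -0.0498821 ]), 'joint_velocities': array([-7.77465918e-04, -8.89273692e-04,  8.05752687e-04,  3.71863405e-05,
       -9.22702500e-04, -6.51281630e-04,  3.96251967e-04]), 'effort': array([ 2.45832980e-04, -4.33461893e+01,  1.02456193e+00, -2.49508506e+01,
        1.05548609e-02,  1.13721716e-02,  6.65796847e-06]), 'tcp_pos': array([0.18112945, 0.6232537 , 0.22986606]), 'orientation': array([-0.44259864, -3.11001518,  0.00417158]), 'contact_force': array([ 0.9800442 , -0.33818071, -0.12052223]), 'wrist_torque': array([-0.02194499,  0.01001325, -0.00495783]), 'finger_gap': 0.08581214322965536}
scene [1.59967418 0.03261311 1.39537042]
top [0.36012773 0.00576417 1.52507383]
```

View pics/scene0.png

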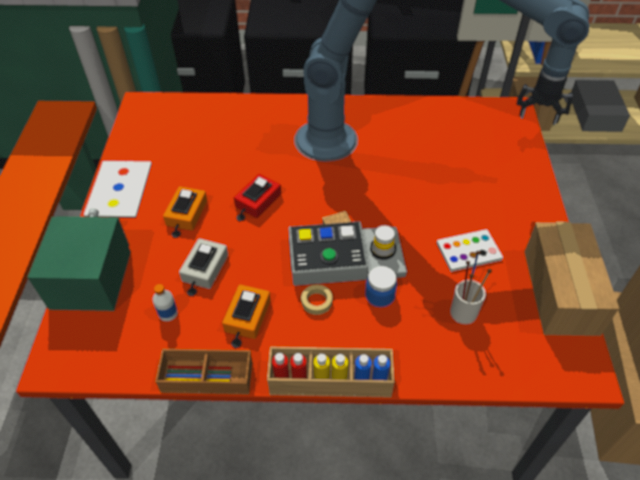

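View pics/top0.png

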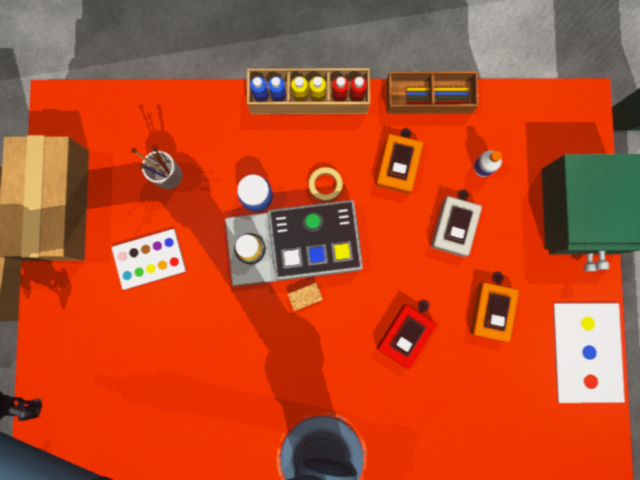

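The top view has four boxes with a rocker: grey (457,225), orange (400,163), orange (496,310) and red (407,336). Only the grey one fits the light-grey description, so that is the switch_box. On the mixer, white is at (292,258), blue at (317,254), yellow at (342,252) and green at (313,221). I'll confirm with enlarged crops and measure.

```bash
python3 - <<'E'
from h import *
import pickle
im=pickle.load(open('top0.pkl','rb')); sc=pickle.load(open('scene0.pkl','rb'))
a=cv2.resize(im['image'][180:300,215:375],(640,480),interpolation=cv2.INTER_CUBIC)
b=cv2.resize(im['image'][180:270,420:500],(427,480),interpolation=cv2.INTER_CUBIC)
cv2.imwrite('pics/crop1.png',cv2.resize(np.hstack([a,b]),(800,360)))
def blob(im,mask,roi,k=1):
    m=np.zeros(mask.shape,np.uint8);x0,y0,x1,y1=roi;m[y0:y1,x0:x1]=mask[y0:y1,x0:x1]
    n,l,s,c=cv2.connectedComponentsWithStats(m)
    o=np.argsort(-s[1:,4])[:k]+1
    return [(c[i],s[i],l==i) for i in o]
for nm,I,rm,rs in [('top',im,(270,205,360,275),(436,190,482,258)),('scene',sc,(285,215,365,285),(178,238,230,290))]:
    h=cv2.cvtColor(I['image'],cv2.COLOR_BGR2HSV);H,S,V=cv2.split(h)
    col={'yellow':(H>20)&(H<35)&(S>130)&(V>120),'blue':(H>105)&(H<130)&(S>130)&(V>120),'green':(H>45)&(H<85)&(S>120)&(V>80),'white':(S<60)&(V>190)}
    for c,m in col.items():
        if c=='white' and nm=='top': r=(280,245,304,270)
        elif c=='white': r=(338,222,358,240)
        else: r=rm
        z=.086 if c=='green' else .082
        for q in blob(I,m.astype(np.uint8),r): print(nm,c,q[0],q[1],world(I,*q[0],z).round(4))
    # switchbox white mark
    for q in blob(I,((S<70)&(V>225)).astype(np.uint8),rs,3): print(nm,'mark',q[0],q[1],world(I,*q[0],.067).round(4))
P=cloud(im)
# panel and box orientation by depth
for nm,roi,z0,z1 in [('panel',(215,190,375,300),.064,.078),('box',(425,185,490,265),.04,.052)]:
    x0,y0,x1,y1=roi; p=P[y0:y1,x0:x1].reshape(-1,3); p=p[(p[:,2]>z0)&(p[:,2]<z1)]
    r=cv2.minAreaRect(p[:,:2].astype(np.float32)); print(nm,len(p),r,p[:,2].mean())
for u,v in [(457,233),(455,215),(313,221),(342,252),(317,254)]: print(u,v,pt(im,u,v).round(4))
E
```

```text
top yellow [341.69603524 250.88986784] [334 243  16  17 227] [ 0.4924 -0.0466  0.082 ]
top blue [316.48756219 254.09452736] [309 247  16  15 201] [0.4849 0.013  0.082 ]
top green [312.28651685 220.74719101] [305 214  15  15 178] [0.564  0.0228 0.086 ]
top white [291.29648241 257.22110553] [284 250  16  15 199] [0.4777 0.0726 0.082 ]
top mark [457.29268293 232.18292683] [452 228  12   9  82] [ 0.5381 -0.3248  0.067 ]
top mark [440. 236.] [440 235   1   3   3] [ 0.529  -0.2831  0.067 ]
top mark [439.5 242.5] [439 242   2   2   2] [ 0.5133 -0.2815  0.067 ]
scene yellow [304.63358779 233.94656489] [299 229  13  11 131] [ 0.4961 -0.0469  0.082 ]
scene blue [325.55932203 232.01694915] [320 227  12  11 118] [0.4877 0.012  0.082 ]
scene green [328.72440945 253.53543307] [323 248  13  12 127] [0.5681 0.0223 0.086 ]
scene white [346.81927711 230.5060241 ] [342 227  11   8  83] [0.4808 0.0721 0.082 ]
panel 4977 ((0.5298038721084595, 0.05223332345485687), (0.299613356590271, 0.2081439048051834), 86.2972412109375) 0.06973401657140248
box 1215 ((0.5575419664382935, -0.3299529552459717), (0.09013442695140839, 0.13056835532188416), 73.4851303100586) 0.045404282028995054
457 233 [ 0.5363 -0.3244  0.0652]
455 215 [ 0.582  -0.3237  0.0522]
313 221 [0.5632 0.0211 0.087 ]
342 252 [ 0.4894 -0.0472  0.0857]
317 254 [0.485  0.0118 0.0842]
```

View pics/crop1.png

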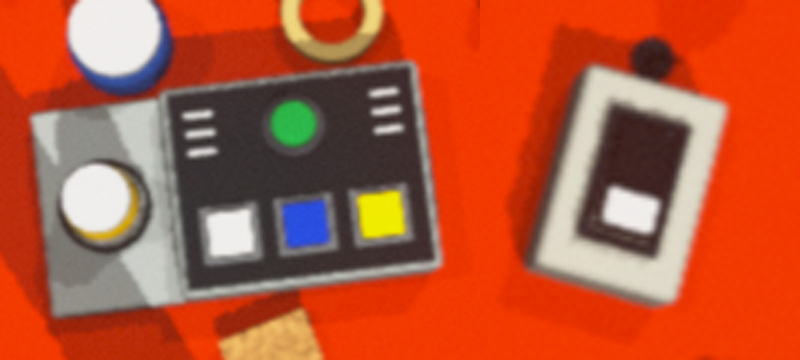

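The crop confirms the picks. The grey box's white mark is at its end nearest the robot (top px 457,232). The key order from right to left is yellow (342,251), blue, white. Targets: mark about (0.534, -0.323), yellow (0.494, -0.047), green (0.566, 0.0225). The tool's yaw already matches the box's, so I'll travel at the present height with the jaws shut.

Emit:
drive_tool:
  increments:
    - {"tx": -1, "ty": -1, "tz": 0, "jaw": 1}
    - {"tx": -1, "ty": -1, "tz": 0, "jaw": 1}
    - {"tx": -1, "ty": -1, "tz": 0, "jaw": 1}
    - {"tx": -1, "ty": -1, "tz": 0, "jaw": 1}
    - {"tx": -1, "ty": -1, "tz": 0, "jaw": 1}

```text
invalid input at $.increments[0]: expected keys tx, ty, tz, rx, ry, rz, jaw
```

Emit:
drive_tool:
  increments:
    - {"tx": -1, "ty": -1, "tz": 0, "jaw": 1}
    - {"tx": -1, "ty": -1, "tz": 0, "jaw": 1}
    - {"tx": -1, "ty": -1, "tz": 0, "jaw": 1}
    - {"tx": -1, "ty": -1, "tz": 0, "jaw": 1}
    - {"tx": -1, "ty": -1, "tz": 0, "jaw": 1}

```text
invalid input at $.increments[0]: expected keys tx, ty, tz, rx, ry, rz, jaw
```

Emit:
drive_tool:
  increments:
    - {"tx": -1, "ty": -1, "tz": 0, "rx": 0, "ry": 0, "rz": 0, "jaw": 1}
    - {"tx": -1, "ty": -1, "tz": 0, "rx": 0, "ry": 0, "rz": 0, "jaw": 1}
    - {"tx": -1, "ty": -1, "tz": 0, "rx": 0, "ry": 0, "rz": 0, "jaw": 1}
    - {"tx": -1, "ty": -1, "tz": 0, "rx": 0, "ry": 0, "rz": 0, "jaw": 1}
    - {"tx": -1, "ty": -1, "tz": 0, "rx": 0, "ry": 0, "rz": 0, "jaw": 1}
    - {"tx": -1, "ty": -1, "tz": 0, "rx": 0, "ry": 0, "rz": 0, "jaw": 1}

```text
time: 0.7
tcp_pos: [0.2853, 0.4345, 0.23]
orientation: [-0.452, -3.109, 0.006]
contact_force: [-0.6, -0.0, -0.5]
finger_gap: 0.0004
```

Emit:
drive_tool:
  increments:
    - {"tx": -1, "ty": -1, "tz": 0, "rx": 0, "ry": 0, "rz": 0, "jaw": 1}
    - {"tx": -1, "ty": -1, "tz": 0, "rx": 0, "ry": 0, "rz": 0, "jaw": 1}
    - {"tx": -1, "ty": -1, "tz": 0, "rx": 0, "ry": 0, "rz": 0, "jaw": 1}
    - {"tx": -1, "ty": -1, "tz": 0, "rx": 0, "ry": 0, "rz": 0, "jaw": 1}
    - {"tx": -1, "ty": -1, "tz": 0, "rx": 0, "ry": 0, "rz": 0, "jaw": 1}
    - {"tx": -1, "ty": -1, "tz": 0, "rx": 0, "ry": 0, "rz": 0, "jaw": 1}

```text
time: 1.3
tcp_pos: [0.3875, 0.2473, 0.2308]
orientation: [0.458, 3.108, -0.005]
contact_force: [-0.4, 0.5, -0.5]
finger_gap: -0.0003
```

Emit:
drive_tool:
  increments:
    - {"tx": -1, "ty": -1, "tz": 0, "rx": 0, "ry": 0, "rz": 0, "jaw": 1}
    - {"tx": -1, "ty": -1, "tz": 0, "rx": 0, "ry": 0, "rz": 0, "jaw": 1}
    - {"tx": -1, "ty": -1, "tz": 0, "rx": 0, "ry": 0, "rz": 0, "jaw": 1}
    - {"tx": -1, "ty": -1, "tz": 0, "rx": 0, "ry": 0, "rz": 0, "jaw": 1}
    - {"tx": -1, "ty": -1, "tz": 0, "rx": 0, "ry": 0, "rz": 0, "jaw": 1}
    - {"tx": -1, "ty": -1, "tz": 0, "rx": 0, "ry": 0, "rz": 0, "jaw": 1}

```text
time: 1.9
tcp_pos: [0.4893, 0.0612, 0.2316]
orientation: [0.459, 3.106, -0.005]
contact_force: [-0.6, 0.8, 0.7]
finger_gap: 0.0004
```

Emit:
drive_tool:
  increments:
    - {"tx": -1, "ty": -1, "tz": 0, "rx": 0, "ry": 0, "rz": 0, "jaw": 1}
    - {"tx": -1, "ty": -1, "tz": 0, "rx": 0, "ry": 0, "rz": 0, "jaw": 1}
    - {"tx": -1, "ty": -1, "tz": 0, "rx": 0, "ry": 0, "rz": 0, "jaw": 1}
    - {"tx": -1, "ty": -1, "tz": 0, "rx": 0, "ry": 0, "rz": 0, "jaw": 1}
    - {"tx": -1, "ty": -1, "tz": 0, "rx": 0, "ry": 0, "rz": 0, "jaw": 1}
    - {"tx": -1, "ty": -1, "tz": 0, "rx": 0, "ry": 0, "rz": 0, "jaw": 1}

```text
time: 2.5
tcp_pos: [0.5907, -0.1241, 0.2315]
orientation: [0.458, 3.107, -0.005]
contact_force: [0.0, 0.7, -0.2]
finger_gap: 0.0002
```

Emit:
drive_tool:
  increments:
    - {"tx": 0, "ty": -1, "tz": 0, "rx": 0, "ry": 0, "rz": 0, "jaw": 1}
    - {"tx": 0, "ty": -1, "tz": 0, "rx": 0, "ry": 0, "rz": 0, "jaw": 1}
    - {"tx": 0, "ty": -1, "tz": 0, "rx": 0, "ry": 0, "rz": 0, "jaw": 1}
    - {"tx": 0, "ty": -1, "tz": 0, "rx": 0, "ry": 0, "rz": 0, "jaw": 1}
    - {"tx": 0, "ty": -1, "tz": 0, "rx": 0, "ry": 0, "rz": 0, "jaw": 1}
    - {"tx": 0, "ty": -1, "tz": 0, "rx": 0, "ry": 0, "rz": 0, "jaw": 1}

```text
time: 3.1
tcp_pos: [0.5493, -0.2624, 0.2313]
orientation: [0.447, 3.11, 0.0]
contact_force: [0.1, 1.0, 0.0]
finger_gap: 0.0004
```

```bash
cat >> h.py <<'E'
from scipy.spatial.transform import Rotation as Ro
def go(p):
    s=readout.state(); R=Ro.from_rotvec(s['orientation']).as_matrix()
    print('t',s['time'],'tcp',s['tcp_pos'].round(4),'F',s['contact_force'].round(2),'q',s['joints'].round(2))
    print('zaxis',R[:,2].round(3),'xyaw',np.degrees(np.arctan2(R[1,0],R[0,0])).round(1))
    print('scaled',(R.T@(np.array(p)-s['tcp_pos'])/.15).round(3), 'rot to down about tool xy (scaled)',(np.cross([0,0,1],R.T@[0,0,-1])/np.radians(45)).round(3))
E
python3 -c "
from h import *
go([.534,-.323,.085])"
```

```text
t 3.1 tcp [ 0.5493 -0.2624  0.2313] F [0.07 1.02 0.01] q [-0.19  0.36  0.71  1.73 -0.26  1.14  1.88]
zaxis [ 0.  0. -1.] xyaw 163.6
scaled [-0.016 -0.417  0.975] rot to down about tool xy (scaled) [ 0. -0.  0.]
```

Emit:
drive_tool:
  increments:
    - {"tx": -0.016, "ty": -0.417, "tz": 0, "rx": 0, "ry": 0, "rz": 0, "jaw": 1}
    - {"tx": -0.016, "ty": -0.417, "tz": 0, "rx": 0, "ry": 0, "rz": 0, "jaw": 1}
    - {"tx": -0.016, "ty": -0.417, "tz": 0.3, "rx": 0, "ry": 0, "rz": 0, "jaw": 1}
    - {"tx": -0.016, "ty": -0.417, "tz": 0.6, "rx": 0, "ry": 0, "rz": 0, "jaw": 1}
    - {"tx": -0.016, "ty": -0.417, "tz": 0.9, "rx": 0, "ry": 0, "rz": 0, "jaw": 1}
    - {"tx": -0.016, "ty": -0.417, "tz": 0.97, "rx": 0, "ry": 0, "rz": 0, "jaw": 1}
    - {"tx": -0.016, "ty": -0.417, "tz": 0.97, "rx": 0, "ry": 0, "rz": 0, "jaw": 1}

```text
time: 3.8
tcp_pos: [0.5338, -0.3192, 0.0836]
orientation: [-0.441, -3.106, -0.005]
contact_force: [0.7, -0.7, -0.2]
finger_gap: 0.0001
```

```bash
python3 -c "
from h import *
go([.534,-.323,.057])
a=get_image('top')['image'][170:290,400:520];b=get_image('scene')['image'][210:310,150:250]
cv2.imwrite('pics/c2.png',np.hstack([cv2.resize(a,(400,400),interpolation=2),cv2.resize(b,(400,400),interpolation=2)]))"
```

```text
t 3.8 tcp [ 0.5338 -0.3192  0.0836] F [ 0.66 -0.74 -0.21] q [-0.01  0.57  0.63  1.8  -0.42  0.91  2.09]
zaxis [-0.004  0.004 -1.   ] xyaw 163.9
scaled [-0.009 -0.024  0.177] rot to down about tool xy (scaled) [ 0.003 -0.007  0.   ]
```

View pics/c2.png

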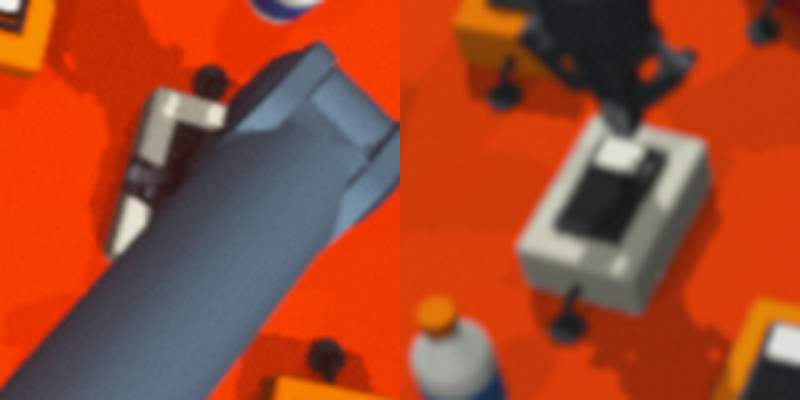

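The right crop shows the closed fingertips just above the white mark (crop px 622,150) of the grey box. I'll press now.

Emit:
drive_tool:
  increments:
    - {"tx": -0.009, "ty": -0.024, "tz": 0.06, "rx": 0, "ry": 0, "rz": 0, "jaw": 1}
    - {"tx": -0.009, "ty": -0.024, "tz": 0.1, "rx": 0, "ry": 0, "rz": 0, "jaw": 1}
    - {"tx": -0.009, "ty": -0.024, "tz": 0.13, "rx": 0, "ry": 0, "rz": 0, "jaw": 1}
    - {"tx": -0.009, "ty": -0.024, "tz": 0.16, "rx": 0, "ry": 0, "rz": 0, "jaw": 1}
    - {"tx": -0.009, "ty": -0.024, "tz": 0.18, "rx": 0, "ry": 0, "rz": 0, "jaw": 1}
    - {"tx": -0.009, "ty": -0.024, "tz": 0.18, "rx": 0, "ry": 0, "rz": 0, "jaw": 1}

```text
time: 4.5
tcp_pos: [0.5357, -0.3265, 0.0603]
orientation: [0.445, 3.108, -0.0]
contact_force: [-0.5, -0.0, 0.6]
finger_gap: 0.0001
```

Emit:
drive_tool:
  increments:
    - {"tx": -0.005, "ty": 0.02, "tz": 0.02, "rx": 0, "ry": 0, "rz": 0, "jaw": 1}
    - {"tx": -0.005, "ty": 0.02, "tz": 0.04, "rx": 0, "ry": 0, "rz": 0, "jaw": 1}
    - {"tx": -0.005, "ty": 0.02, "tz": 0.05, "rx": 0, "ry": 0, "rz": 0, "jaw": 1}
    - {"tx": -0.005, "ty": 0.02, "tz": 0.05, "rx": 0, "ry": 0, "rz": 0, "jaw": 1}

```text
time: 4.9
tcp_pos: [0.5358, -0.3264, 0.0568]
orientation: [0.448, 3.109, -0.0]
contact_force: [-9.4, 3.1, 23.0]
finger_gap: -0.0
```

```bash
python3 -c "
from h import *
go([.534,-.323,.055])
b=get_image('scene')['image'][210:310,150:250]
cv2.imwrite('pics/c3.png',cv2.resize(b,(500,500),interpolation=2));go([.534,-.323,.055])"
```

```text
t 4.9 tcp [ 0.5358 -0.3264  0.0568] F [-9.44  3.12 22.95] q [ 0.01  0.62  0.61  1.8  -0.45  0.87  2.11]
zaxis [ 0.001 -0.    -1.   ] xyaw 163.6
scaled [0.018 0.019 0.012] rot to down about tool xy (scaled) [-0.     0.001  0.   ]
t 4.95 tcp [ 0.5359 -0.3264  0.0568] F [-8.88  3.24 20.84] q [ 0.01  0.62  0.61  1.8  -0.45  0.87  2.11]
zaxis [ 0.001 -0.    -1.   ] xyaw 163.6
scaled [0.018 0.018 0.012] rot to down about tool xy (scaled) [-0.     0.001  0.   ]
```

View pics/c3.png

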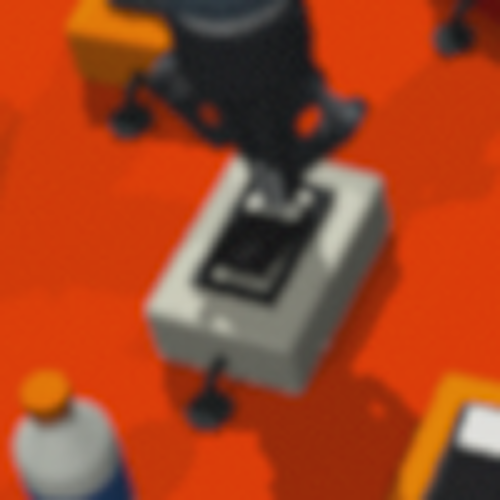

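The picture shows the rocker's far end now raised (px 235,275), and force rose to 23 N, so it hit a hard stop. I'll lift and verify the angle.

Emit:
drive_tool:
  increments:
    - {"tx": 0, "ty": 0, "tz": -0.3, "rx": 0, "ry": 0, "rz": 0, "jaw": 1}
    - {"tx": 0, "ty": 0, "tz": -0.6, "rx": 0, "ry": 0, "rz": 0, "jaw": 1}
    - {"tx": 0.2, "ty": 0.5, "tz": -0.6, "rx": 0, "ry": 0, "rz": 0, "jaw": 1}
    - {"tx": 0.4, "ty": 0.9, "tz": -0.6, "rx": 0, "ry": 0, "rz": 0, "jaw": 1}
    - {"tx": 0.4, "ty": 0.9, "tz": -0.6, "rx": 0, "ry": 0, "rz": 0, "jaw": 1}
    - {"tx": 0.4, "ty": 0.9, "tz": -0.6, "rx": 0, "ry": 0, "rz": 0, "jaw": 1}

```text
time: 5.55
tcp_pos: [0.5167, -0.1697, 0.1454]
orientation: [-0.429, -3.11, -0.01]
contact_force: [1.0, 0.1, -1.0]
finger_gap: 0.0
```

```bash
python3 -c "
from h import *
go([.494,-.047,.1])
im=get_image('top');P=cloud(im)
sc=get_image('scene');Q=cloud(sc)
e=np.array([-.959,.284]);n=np.array([.284,.959])
for nm,A in (('top',P),('scene',Q)):
    p=A.reshape(-1,3);d=p[:,:2]-[.5575,-.33];s=d@e;w=d@n
    k=(abs(s)<.03)&(abs(w)<.014)&(p[:,2]<.08)&(p[:,2]>.04)
    if k.sum()>10: print(nm,k.sum(),'slope',np.polyfit(s[k],p[k,2],1))
import pickle
A=cloud(pickle.load(open('top0.pkl','rb')));p=A.reshape(-1,3);d=p[:,:2]-[.5575,-.33];s=d@e;w=d@n
k=(abs(s)<.03)&(abs(w)<.014)&(p[:,2]<.08)&(p[:,2]>.04);print('before',np.polyfit(s[k],p[k,2],1))
a=im['image'][170:290,400:520];b=sc['image'][210:310,150:250]
cv2.imwrite('pics/c4.png',np.hstack([cv2.resize(a,(400,400),interpolation=2),cv2.resize(b,(400,400),interpolation=2)]))
"
```

```text
t 5.55 tcp [ 0.5167 -0.1697  0.1454] F [ 1.01  0.14 -0.99] q [-0.34  0.34  0.68  1.96 -0.27  0.94  1.78]
zaxis [-0.001  0.007 -1.   ] xyaw 164.3
scaled [0.366 0.745 0.308] rot to down about tool xy (scaled) [ 0.008 -0.003  0.   ]
top 296 slope [-0.22622153  0.05985478]
scene 145 slope [-0.14726083  0.05856233]
before [0.1923101  0.06032202]
```

View pics/c4.png

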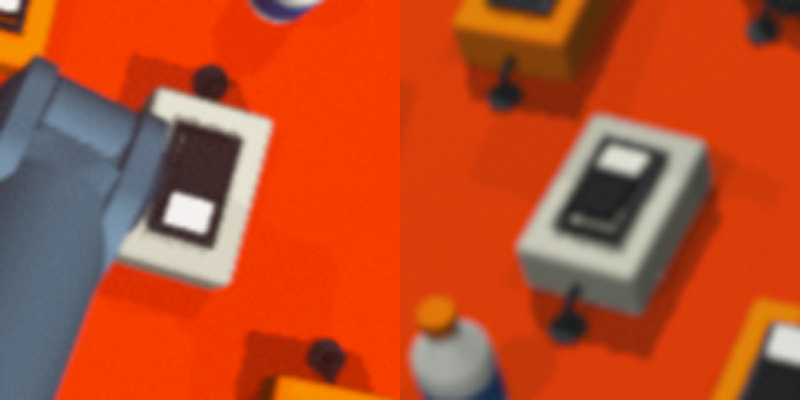

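The rocker slope went from +0.19 to -0.23, which is a 0.42 rad change, so it is fully on; the mark end (crop px 188,213) is down. Next is the yellow key.

Emit:
drive_tool:
  increments:
    - {"tx": 0.366, "ty": 0.745, "tz": 0, "rx": 0, "ry": 0, "rz": 0, "jaw": 1}
    - {"tx": 0.366, "ty": 0.745, "tz": 0, "rx": 0, "ry": 0, "rz": 0, "jaw": 1}
    - {"tx": 0.366, "ty": 0.745, "tz": 0, "rx": 0, "ry": 0, "rz": 0, "jaw": 1}
    - {"tx": 0.366, "ty": 0.745, "tz": 0.1, "rx": 0, "ry": 0, "rz": 0, "jaw": 1}
    - {"tx": 0.366, "ty": 0.745, "tz": 0.25, "rx": 0, "ry": 0, "rz": 0, "jaw": 1}
    - {"tx": 0.366, "ty": 0.745, "tz": 0.25, "rx": 0, "ry": 0, "rz": 0, "jaw": 1}

```text
time: 6.25
tcp_pos: [0.4936, -0.0567, 0.107]
orientation: [-0.446, -3.107, 0.003]
contact_force: [-0.7, 0.2, -0.0]
finger_gap: 0.0001
```

```bash
python3 -c "
from h import *
go([.494,-.047,.078])
b=get_image('scene')['image'][190:310,270:420]
cv2.imwrite('pics/c5.png',cv2.resize(b,(750,600),interpolation=2))"
```

```text
t 6.25 tcp [ 0.4936 -0.0567  0.107 ] F [-0.73  0.18 -0.04] q [-0.54  0.3   0.65  2.09 -0.24  0.83  1.54]
zaxis [-0.003 -0.002 -1.   ] xyaw 163.7
scaled [0.016 0.063 0.193] rot to down about tool xy (scaled) [-0.003 -0.003  0.   ]
```

View pics/c5.png

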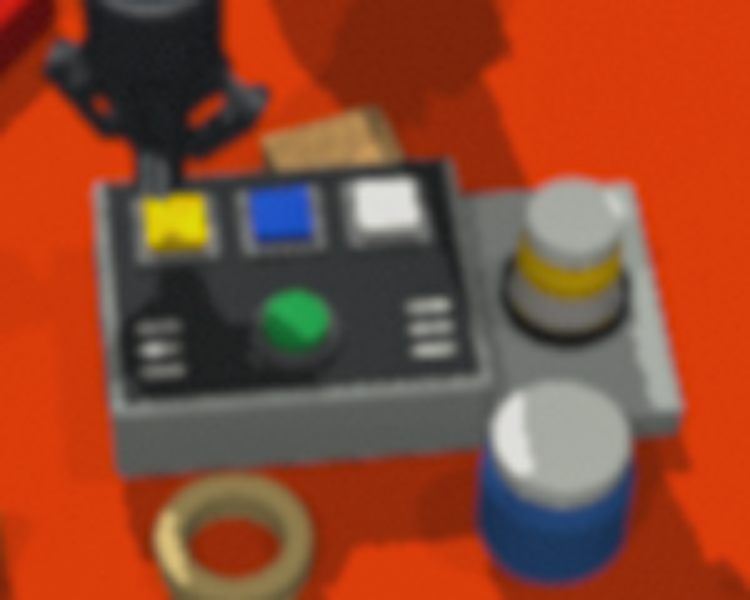

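The fingertip (crop px 157,185) is above the yellow key (177,222) and 10 mm short in y. I'll correct that, then press.

Emit:
drive_tool:
  increments:
    - {"tx": 0.016, "ty": 0.063, "tz": 0, "rx": 0, "ry": 0, "rz": 0, "jaw": 1}
    - {"tx": 0.016, "ty": 0.063, "tz": 0.05, "rx": 0, "ry": 0, "rz": 0, "jaw": 1}
    - {"tx": 0.016, "ty": 0.063, "tz": 0.1, "rx": 0, "ry": 0, "rz": 0, "jaw": 1}
    - {"tx": 0.016, "ty": 0.063, "tz": 0.1, "rx": 0, "ry": 0, "rz": 0, "jaw": 1}

```text
time: 6.7
tcp_pos: [0.4942, -0.0473, 0.0923]
orientation: [-0.446, -3.108, 0.003]
contact_force: [0.1, 0.0, 0.5]
finger_gap: 0.0
```

```bash
python3 -c "
from h import *
go([.494,-.047,.076])"
```

```text
t 6.7 tcp [ 0.4942 -0.0473  0.0923] F [0.14 0.01 0.46] q [-0.54  0.32  0.63  2.1  -0.26  0.8   1.53]
zaxis [-0.002 -0.002 -1.   ] xyaw 163.7
scaled [0.002 0.002 0.109] rot to down about tool xy (scaled) [-0.003 -0.002  0.   ]
```

Emit:
drive_tool:
  increments:
    - {"tx": 0, "ty": 0, "tz": 0.05, "rx": 0, "ry": 0, "rz": 0, "jaw": 1}
    - {"tx": 0, "ty": 0, "tz": 0.08, "rx": 0, "ry": 0, "rz": 0, "jaw": 1}
    - {"tx": 0, "ty": 0, "tz": 0.105, "rx": 0, "ry": 0, "rz": 0, "jaw": 1}
    - {"tx": 0, "ty": 0, "tz": 0.115, "rx": 0, "ry": 0, "rz": 0, "jaw": 1}
    - {"tx": 0, "ty": 0, "tz": 0.115, "rx": 0, "ry": 0, "rz": 0, "jaw": 1}
    - {"tx": 0, "ty": 0, "tz": 0.115, "rx": 0, "ry": 0, "rz": 0, "jaw": 1}

```text
time: 7.3
tcp_pos: [0.4942, -0.0474, 0.076]
orientation: [-0.447, -3.107, 0.002]
contact_force: [-3.4, -0.6, 8.5]
finger_gap: -0.0002
```

Emit:
drive_tool:
  increments:
    - {"tx": 0, "ty": 0, "tz": 0.015, "rx": 0, "ry": 0, "rz": 0, "jaw": 1}
    - {"tx": 0, "ty": 0, "tz": 0.015, "rx": 0, "ry": 0, "rz": 0, "jaw": 1}
    - {"tx": 0, "ty": 0, "tz": 0.015, "rx": 0, "ry": 0, "rz": 0, "jaw": 1}

```text
time: 7.6
tcp_pos: [0.4943, -0.0474, 0.0757]
orientation: [-0.447, -3.105, -0.001]
contact_force: [-6.0, 0.5, 18.5]
finger_gap: -0.0003
```

Emit:
drive_tool:
  increments:
    - {"tx": 0, "ty": 0, "tz": -0.1, "rx": 0, "ry": 0, "rz": 0, "jaw": 1}
    - {"tx": 0, "ty": 0, "tz": -0.25, "rx": 0, "ry": 0, "rz": 0, "jaw": 1}
    - {"tx": 0, "ty": 0, "tz": -0.3, "rx": 0, "ry": 0, "rz": 0, "jaw": 1}
    - {"tx": 0, "ty": 0, "tz": -0.3, "rx": 0, "ry": 0, "rz": 0, "jaw": 1}

```text
time: 8.0
tcp_pos: [0.4955, -0.0474, 0.1216]
orientation: [-0.448, -3.107, -0.003]
contact_force: [0.6, -0.2, -1.0]
finger_gap: -0.0004
```

```bash
python3 -c "
from h import *
go([.566,.0225,.12])
im=get_image('scene');Q=cloud(im).reshape(-1,3)
for n,c in (('y',(.495,-.047)),('b',(.4865,.0125)),('w',(.479,.0723))):
    k=(np.hypot(*(Q[:,:2]-c).T)<.012)&(Q[:,2]<.1);print(n,k.sum(),np.median(Q[k,2]))
b=im['image'][190:310,270:420]
cv2.imwrite('pics/c6.png',cv2.resize(b,(750,600),interpolation=2))"
```

```text
t 8.0 tcp [ 0.4955 -0.0474  0.1216] F [ 0.61 -0.18 -0.96] q [-0.57  0.27  0.65  2.08 -0.22  0.86  1.5 ]
zaxis [-0.002  0.002 -1.   ] xyaw 163.6
scaled [-0.319  0.58   0.011] rot to down about tool xy (scaled) [ 0.002 -0.003  0.   ]
y 42 0.07573434297241796
b 44 0.08104137062442711
w 44 0.08158214272908815
```

View pics/c6.png

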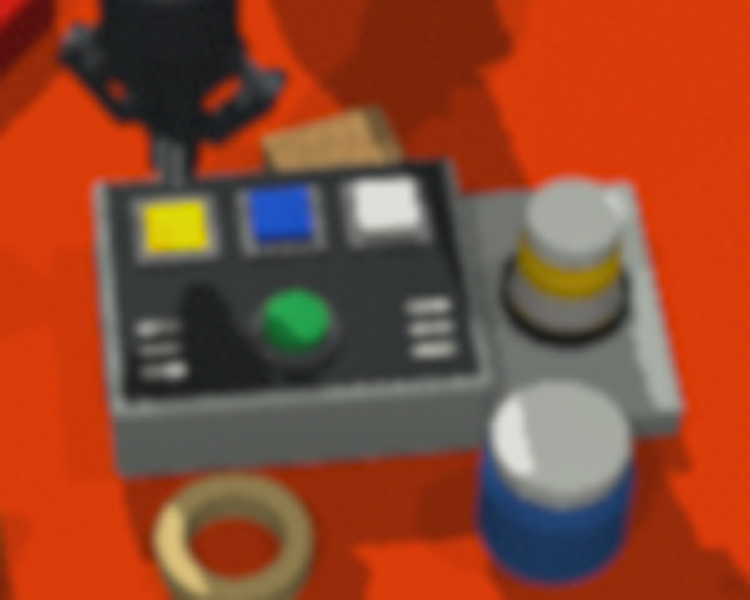

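The yellow key (crop px 176,228) is now at 75.7 mm, fully in, while blue and white are still at about 81 mm. On to the green button (px 295,320).

Emit:
drive_tool:
  increments:
    - {"tx": -0.319, "ty": 0.58, "tz": 0, "rx": 0, "ry": 0, "rz": 0, "jaw": 1}
    - {"tx": -0.319, "ty": 0.58, "tz": 0, "rx": 0, "ry": 0, "rz": 0, "jaw": 1}
    - {"tx": -0.319, "ty": 0.58, "tz": 0, "rx": 0, "ry": 0, "rz": 0, "jaw": 1}
    - {"tx": -0.319, "ty": 0.58, "tz": 0, "rx": 0, "ry": 0, "rz": 0, "jaw": 1}
    - {"tx": -0.319, "ty": 0.58, "tz": 0.08, "rx": 0, "ry": 0, "rz": 0, "jaw": 1}
    - {"tx": -0.319, "ty": 0.58, "tz": 0.13, "rx": 0, "ry": 0, "rz": 0, "jaw": 1}
    - {"tx": -0.319, "ty": 0.58, "tz": 0.13, "rx": 0, "ry": 0, "rz": 0, "jaw": 1}

```text
time: 8.75
tcp_pos: [0.5622, 0.0213, 0.0988]
orientation: [-0.45, -3.1, 0.0]
contact_force: [-0.1, 0.4, 0.3]
finger_gap: 0.0001
```

```bash
python3 -c "
from h import *
go([.566,.0225,.08])
b=get_image('scene')['image'][190:310,270:420]
cv2.imwrite('pics/c7.png',cv2.resize(b,(750,600),interpolation=2))"
```

```text
t 8.75 tcp [0.5622 0.0213 0.0988] F [-0.05  0.39  0.34] q [-0.6   0.43  0.59  1.93 -0.31  0.87  1.43]
zaxis [-0.009  0.001 -1.   ] xyaw 163.5
scaled [-0.023  0.015  0.125] rot to down about tool xy (scaled) [-0.002 -0.011  0.   ]
```

View pics/c7.png

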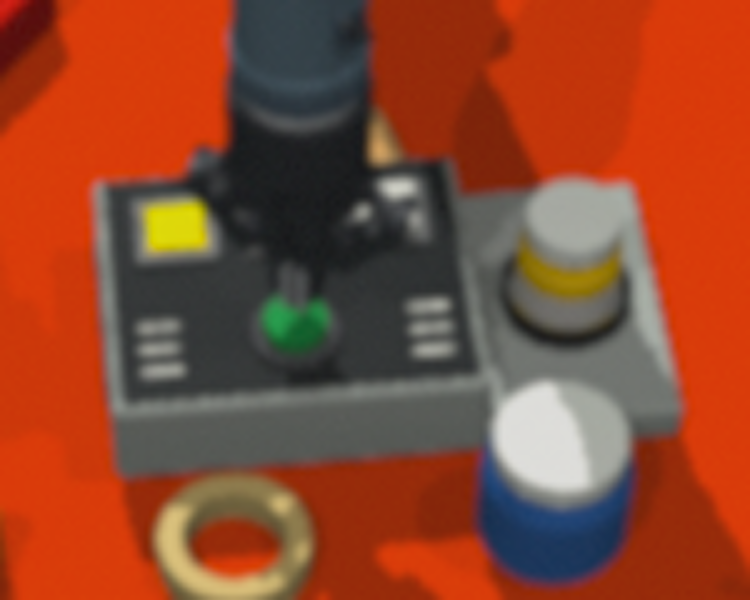

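The fingers are centred over the green button (px 295,320). I'll press to a TCP height of about 80 mm, then slightly beyond.

Emit:
drive_tool:
  increments:
    - {"tx": -0.023, "ty": 0.015, "tz": 0.04, "rx": 0, "ry": 0, "rz": 0, "jaw": 1}
    - {"tx": -0.023, "ty": 0.015, "tz": 0.08, "rx": 0, "ry": 0, "rz": 0, "jaw": 1}
    - {"tx": -0.023, "ty": 0.015, "tz": 0.11, "rx": 0, "ry": 0, "rz": 0, "jaw": 1}
    - {"tx": -0.023, "ty": 0.015, "tz": 0.13, "rx": 0, "ry": 0, "rz": 0, "jaw": 1}
    - {"tx": -0.023, "ty": 0.015, "tz": 0.13, "rx": 0, "ry": 0, "rz": 0, "jaw": 1}
    - {"tx": -0.023, "ty": 0.015, "tz": 0.13, "rx": 0, "ry": 0, "rz": 0, "jaw": 1}

```text
time: 9.4
tcp_pos: [0.5673, 0.0226, 0.0806]
orientation: [-0.45, -3.103, -0.001]
contact_force: [-0.7, -0.8, 3.9]
finger_gap: 0.0002
```

Emit:
drive_tool:
  increments:
    - {"tx": 0, "ty": 0, "tz": 0.015, "rx": 0, "ry": 0, "rz": 0, "jaw": 1}
    - {"tx": 0, "ty": 0, "tz": 0.02, "rx": 0, "ry": 0, "rz": 0, "jaw": 1}
    - {"tx": 0, "ty": 0, "tz": 0.02, "rx": 0, "ry": 0, "rz": 0, "jaw": 1}
    - {"tx": 0, "ty": 0, "tz": 0.02, "rx": 0, "ry": 0, "rz": 0, "jaw": 1}
    - {"tx": 0, "ty": 0, "tz": 0.02, "rx": 0, "ry": 0, "rz": 0, "jaw": 1}
    - {"tx": 0, "ty": 0, "tz": 0.02, "rx": 0, "ry": 0, "rz": 0, "jaw": 1}

```text
time: 10.0
tcp_pos: [0.5674, 0.0226, 0.0799]
orientation: [-0.45, -3.102, -0.003]
contact_force: [-5.6, 0.2, 16.2]
finger_gap: -0.0003
```

```bash
python3 -c "
from h import *
go([.566,.0225,.08])
im=get_image('scene');Q=cloud(im).reshape(-1,3)
for n,c in (('y',(.495,-.047)),('b',(.4865,.0125)),('w',(.479,.0723))):
    k=(np.hypot(*(Q[:,:2]-c).T)<.014)&(Q[:,2]<.1);print(n,k.sum(),np.median(Q[k,2]) if k.any() else None)
d=Q[:,:2]-[.5575,-.33];s=d@np.array([-.959,.284]);w=d@np.array([.284,.959]);k=(abs(s)<.03)&(abs(w)<.014)&(Q[:,2]<.08)&(Q[:,2]>.04);print('rocker',np.polyfit(s[k],Q[k,2],1))
b=im['image'][190:310,270:420]
cv2.imwrite('pics/c8.png',cv2.resize(b,(750,600),interpolation=2));go([.566,.0225,.08])"
```

```text
t 10.0 tcp [0.5674 0.0226 0.0799] F [-5.62  0.19 16.16] q [-0.58  0.47  0.57  1.93 -0.34  0.84  1.45]
zaxis [-0.007  0.003 -1.   ] xyaw 163.5
scaled [ 0.009 -0.003 -0.   ] rot to down about tool xy (scaled) [ 0.001 -0.01   0.   ]
y 44 0.07559114635710146
b 0 None
w 41 0.08177888649985467
rocker [-0.12613386  0.05890453]
t 10.05 tcp [0.5674 0.0226 0.0799] F [-5.65 -0.33 16.02] q [-0.58  0.47  0.57  1.93 -0.34  0.84  1.45]
zaxis [-0.007  0.003 -1.   ] xyaw 163.5
scaled [ 0.009 -0.003 -0.   ] rot to down about tool xy (scaled) [ 0.001 -0.01   0.   ]
```

View pics/c8.png

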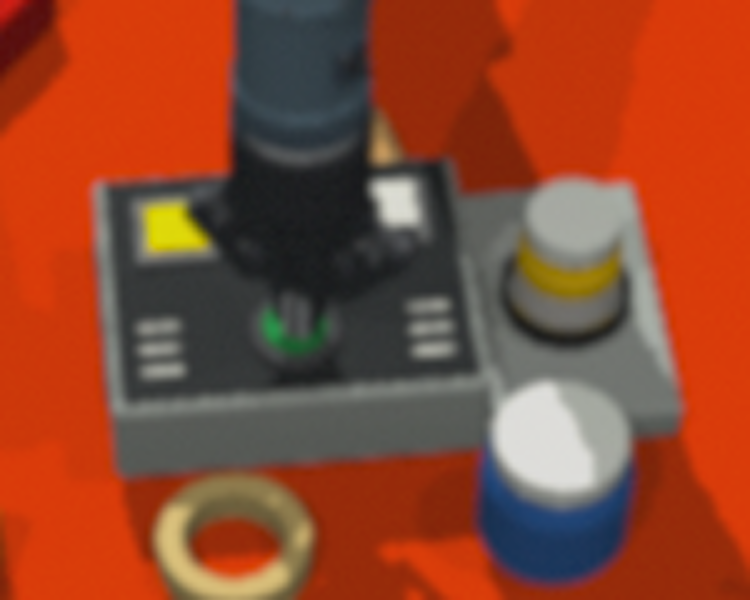

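The fingers hold the green button at its stop (px 295,325): TCP 79.9 mm, 16 N, jar unmoved. I'll check the rocker once more from the top, since the oblique view gives a lower slope, and sign off if it agrees.

```bash
python3 -c "
from h import *
Q=cloud(get_image('top')).reshape(-1,3)
d=Q[:,:2]-[.5575,-.33];s=d@np.array([-.959,.284]);w=d@np.array([.284,.959]);k=(abs(s)<.03)&(abs(w)<.014)&(Q[:,2]<.08)&(Q[:,2]>.04);m=np.polyfit(s[k],Q[k,2],1);print('rocker',k.sum(),m)
go([.566,.0225,.08])
if m[0]<-.18: print(ticket.sign_off()); 
"
```

```text
rocker 294 [-0.20307268  0.05962603]
t 10.1 tcp [0.5673 0.0226 0.0799] F [-6.46  0.5  17.46] q [-0.58  0.47  0.57  1.93 -0.34  0.84  1.45]
zaxis [-0.007  0.003 -1.   ] xyaw 163.5
scaled [ 0.008 -0.003 -0.   ] rot to down about tool xy (scaled) [ 0.001 -0.01   0.   ]
the job is handed in; nothing more can be done
None
```

I pressed the grey box's rocker on, pushed the yellow key fully in, then pressed the green button. I handed the job in at about 10 s with the shut fingers still holding it down; sign-off gives no verdict.

Last checks:
- **Green button:** the fingertips were at 79.9 mm with about 17 N of upward force, which is the button's bottom stop.
- **Yellow key:** its top was at 75.6 mm, fully in.
- **White key:** its top was at 81.8 mm, still up.
- **Blue key:** the gripper hid it in the last view. It was still up, at 81.0 mm, just before I moved to the green button.
- **Rocker:** the top view gave a slope of -0.20, against +0.19 before pressing, so about 0.39 rad in total and on. The slanted scene view disagreed, giving only -0.13. I trusted the top view because the scene view sees the paddle at a slant with fewer depth points.
- **Jar, tape and tub:** they looked unmoved in the final picture. I did not measure them or the other things on the table.

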